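# Hang the L-plate level

### The arm

A 6-joint arm with a two-finger parallel gripper is mounted at the origin on a cart in front of the work surface, level with it; the furniture and walls round the work are solid. World frame = base frame: x ahead of the robot, y to its left, z up, the work surface at z = 0. Lengths are in mm, angles in rad, forces in N, time in s.
With the tool pointing down it reaches from about 300 to 775 mm from the base axis. Payload 14.6 kg.
Tool frame: the origin (TCP) lies between the finger pads; the fingertips stand 25 mm ahead of it and the grasp point (between the pads) lies 6 mm ahead of it; z points along the fingers, x is the direction in which the jaws open and shut, and the axes are right-handed (so a half turn about z gives the same grasp; the last joint's range is limited). The gripper opens to 94 mm and grips with 3 to 60 N. Pads are 16 mm wide; open, the fingers measure 119 mm over their backs; the gripper's body (75 mm by 177 mm) begins 78 mm behind the grasp point.
Start: joints at [-1.358, 0.3, 1.521, -0, 1.321, -0.067], TCP at [151.883, -528.603, 230.446] pointing down, gripper open.
Joint ranges: [-3.03, 3.03], [-0.79, 2.21], [0.23, 2.52], [-1.04, 4.18], [0, 3.07], [-2.55, 2.55]. Speed limits (rad/s): [2.22, 2.22, 2.57, 3.14, 3.14, 3.14].

### API

Orientations are given as [roll, pitch, yaw] about the fixed x, y, z axes, in that order (R = Rz(yaw) Ry(pitch) Rx(roll)).
In Python, from cell import manip gives the robot as it stands.
- The arm moves only by the tool apply_moves, never from a script. Its argument "series" is a list of rows, each a list of 3 entries, a list of its own where there are three numbers: the shift along the world's x, y, z in cm, then the turn, a rotation vector about the world's x, y, z in rad, then the opening in per cent of the stroke, from 0 (shut) to 100 (fully open). A call has exactly 10 rows; each row is the pose to reach, as a shift and turn from the pose commanded when the call began; what a row does not reach only later rows make up. A row lasts 1/8 s, in which the tool goes at most 62.5 mm and 10.7 degrees, less where a joint would pass 70% of its speed; a pose out of reach is approached as far as the arm can. A call with a gripper value outside its range is refused whole. The fingers move at their own pace and stop on an object; "grip_force" is the grip in N (left out, the last holds). Time passes only in rows, so rows that repeat a pose let the fingers close, or fill a call up. It gives the time, the measured TCP pose, the force and the opening at its end, in the units of the state.
- manip.read_state(): the state, without advancing time (a new reading comes with each control period).
- manip.camera(name): name is "side" or "top"; returns (picture, depth): 400x640x3 uint8, red, green, blue; 400x640 float32, mm along the optical axis (not along the pixel's ray), 0 where there is no reading.
- manip.camera_info(name): a dict with "intrinsics" (3x3 intrinsics, pixels), "extrinsics" (4x4, takes a point from world to camera coordinates). Camera axes: x right, y down, z forward; pixel columns grow to the right and rows downward; lengths in mm; the calibration is good to about 2 mm. A picture is of the moment at which its call begins. camera_info takes no time and is no camera call.
- manip.sign_off(): hands the job in, once; it reports no verdict.
The state is a dict: "clock": time; "joints": joint angles; "qd": joint speeds; "effort": joint torques, N m; "eef_pos": TCP position; "eef_rot": TCP orientation; "wrist_force": force on the tool from outside, world axes, zero at the start; "moment": the same for the moment, N m; "finger_gap": finger opening in mm.
Only numpy, scipy, OpenCV 4.12 (cv2) and the standard library are available. Lean on these libraries where they do the work, as an engineer would, in place of code of your own. Each camera call takes 0.05 s, during which the arm holds its last target.

### The job

The aluminium L-plate in the slotted wooden stand has three trial holes along its top strip. Choose the hole from which the plate hangs level, lift the plate out of the stand and hang it by that hole on the rod of the hook stand, so that it hangs still and level by itself.

Things in the scene. Friction and masses are not known exactly. Their poses are not given: they have to be found in the camera images.
- l_plate: Loose upright aluminium L-plate, uniform, 8 mm thick, 0.16 kg. Origin: middle of its strip; x along the strip towards the leg, y through the thickness, z up. Strip: x -80 to 80, z -18 to 18 mm; leg below it: x 40 to 80, z -88 to -18 mm. Three 22 mm holes along y at z 0, x -14, 20 and 54 mm. Pinch the strip's plain end (x -80 to -25) from above, across its thickness.
- slot_stand: Fixed wooden stand 164 x 52 x 78 mm with an 11 mm slot along its x that holds the plate upright. Origin: centre of the underside. Side walls reach z 62 mm; a riser in the slot under the strip (x -79 to 17 mm) reaches z 78 mm; the plate's leg goes down the slot beside it to z 8 mm. Lift the plate straight up by 70 mm or more to free it.
- hook_stand: Fixed steel stand with one rod. Origin: centre of its underside, x along the rod towards the post, z up. Round foot 84 mm across, 10 mm post at the origin up to 190 mm with a 14 mm ball on top. From there a straight level rod, 6 mm thick, runs 90 mm along -x (towards the robot).
- rod_end (a point): Free end of the hook stand's rod, on its axis, 190 mm above the board, in a ball 9 mm thick (no upturned tip). Axes as the hook stand's: the rod runs from here along +x to the post, 90 mm away; z is up.

How it is judged (in metres and radians):
At the end, for the whole second after the job is handed in: The plate hangs from the rod by one of its holes, upright within 0.2 rad (11 degrees), with its strip at the rod's height, released and at rest (under 30 mm/s and 0.4 rad/s) (angle between l_plate's own z axis and vertical below 0.2 rad and contact force between l_plate and hook_stand above 0.5 N and z of l_plate in the frame of rod_end between -0.022 and 0.004 m and horizontal distance between l_plate and rod_end below 0.11 m and x of l_plate in the frame of rod_end between -0.005 and 0.095 m and linear speed of l_plate below 0.03 m/s and angular speed of l_plate below 0.4 rad/s); the robot touches nothing.
It also fails if it takes over 38 s, if anything falls off the work surface, if the arm or the gripper's body presses on something with over 40 N, if the wrist force passes 120 N, or if a joint passes its speed limit or range.

## Working session

There is one attempt and no reset: what is moved stays moved. The work goes in short steps, Python scripts to look and compute and a tool call to move; the robot and the scene stay as the last step left them, time stands still between calls to the robot, and variables do not carry over. Pictures are saved under pics/ and viewed, and the job is handed in when it is done.

Besides the shell and the picture viewer there is one more tool, called after "Request:" by a JSON object that holds its "fn" and its "kwargs", one argument or row to a line. apply_moves: Moves the arm, as the interface text tells. Its arguments: {"type":"object","properties":{"series":{"type":"array","items":{"type":"array"}},"grip_force":{"type":"number"}},"required":["series"]}

```bash
mkdir -p pics; ls
python3 - <<'E'
from cell import manip
import cv2,numpy as np
print(manip.read_state())
for n in("side","top"):
    p,d=manip.camera(n); cv2.imwrite(f"pics/{n}0.png",p[:,:,::-1]); np.save(f"{n}0.npy",d)
    i=manip.camera_info(n); print(np.round(i["intrinsics"],1).tolist(),np.round(i["extrinsics"],3).tolist())
E
```

```text
pics
{'clock': 0.0, 'joints': array([-1.35759299e+00,  3.00481563e-01,  1.52160133e+00,  1.00532338e-05,
        1.32070272e+00, -6.65533628e-02]), 'qd': array([ 0.00357944,  0.00168793, -0.00127513, -0.00050476,  0.00082041,
        0.00021539]), 'effort': array([ 1.63982645e-04, -5.31802154e+01, -3.52738059e+01,  7.08356453e-02,
        2.43719341e-02, -1.11391141e-04]), 'eef_pos': array([ 151.83967338, -528.37281064,  229.87201016]), 'eef_rot': array([-3.14150360e+00,  1.18967474e-03, -1.29104207e+00]), 'wrist_force': array([ 0.10341343, -0.36047746,  0.19061224]), 'moment': array([ 0.04196016, -0.02665014, -0.03467554]), 'finger_gap': 93.8864904936842}
[[439.7, 0.0, 318.8], [0.0, 439.7, 197.1], [0.0, 0.0, 1.0]] [[-0.931, -0.365, 0.011, 511.006], [-0.155, 0.367, -0.917, 209.686], [0.331, -0.856, -0.398, 723.12], [0.0, 0.0, 0.0, 1.0]]
[[491.1, 0.0, 320.3], [0.0, 491.1, 193.6], [0.0, 0.0, 1.0]] [[0.016, -1.0, 0.009, -19.943], [-0.98, -0.017, -0.197, 546.94], [0.197, -0.005, -0.98, 1091.134], [0.0, 0.0, 0.0, 1.0]]
```

View pics/side0.png

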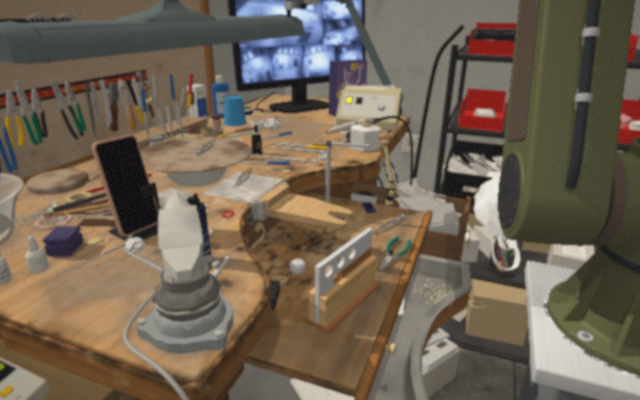

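View pics/top0.png

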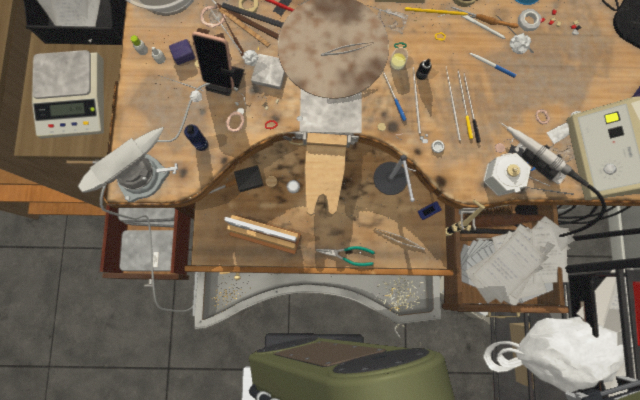

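Run:
```python
import cv2
t=cv2.imread("pics/top0.png"); s=cv2.imread("pics/side0.png")
cv2.imwrite("pics/t_pl.png",cv2.resize(t[205:260,215:310],None,fx=8,fy=8,interpolation=cv2.INTER_CUBIC))
cv2.imwrite("pics/t_hk.png",cv2.resize(t[145:220,365:445],None,fx=7,fy=7,interpolation=cv2.INTER_CUBIC))
cv2.imwrite("pics/s_pl.png",cv2.resize(s[220:335,295:395],None,fx=5,fy=5,interpolation=cv2.INTER_CUBIC))
cv2.imwrite("pics/s_hk.png",cv2.resize(s[130:230,280:380],None,fx=5.5,fy=5.5,interpolation=cv2.INTER_CUBIC))
```

```text
(no output)
```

View pics/t_pl.png

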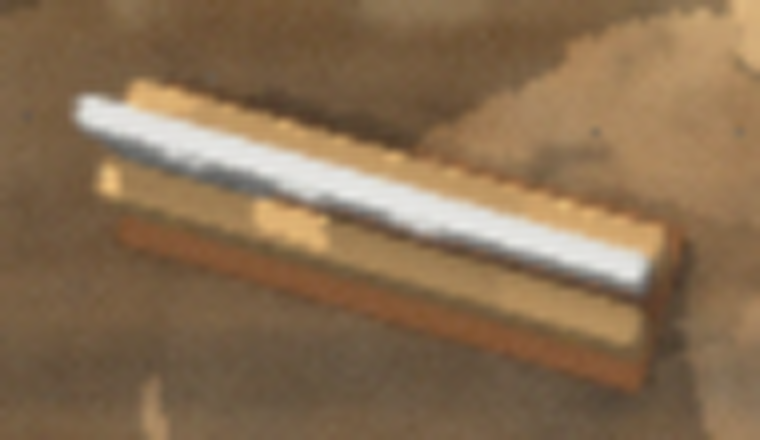

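View pics/t_hk.png

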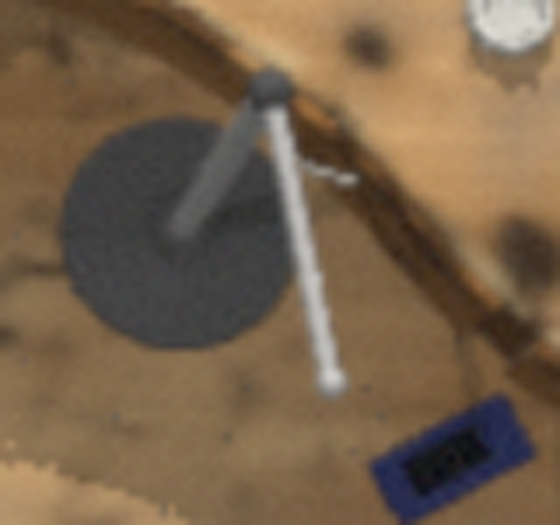

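View pics/s_pl.png

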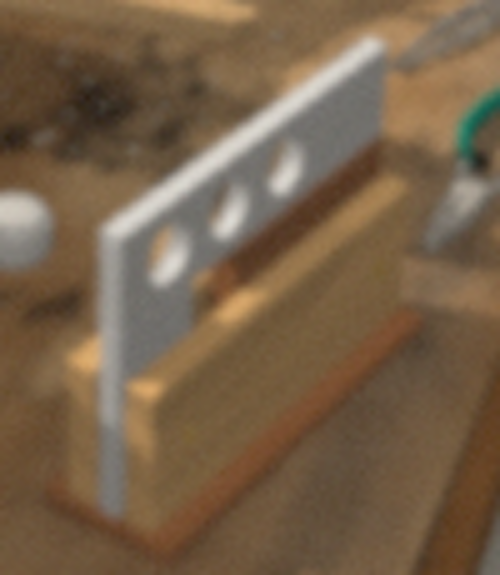

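View pics/s_hk.png

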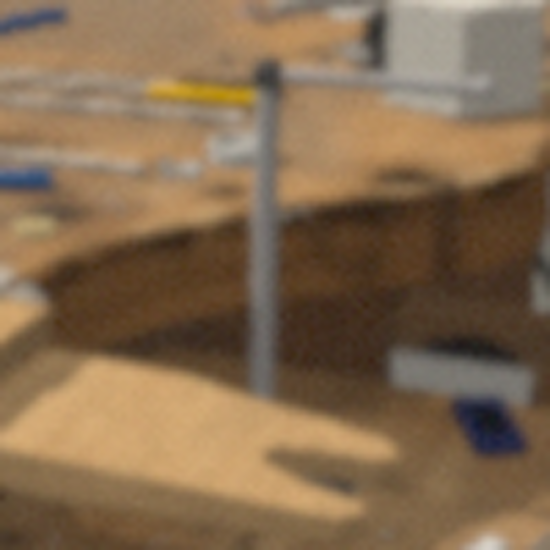

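```bash
cat > h.py <<'E'
from cell import manip
import numpy as np
I={n:manip.camera_info(n) for n in("side","top")}
def ray(n,u,v):
    K=np.array(I[n]["intrinsics"]);E=np.array(I[n]["extrinsics"]);R=E[:3,:3]
    c=-R.T@E[:3,3]; return c,R.T@np.linalg.solve(K,[u,v,1])
def atz(n,u,v,z):
    c,d=ray(n,u,v); return c+d*(z-c[2])/d[2]
def proj(n,p):
    K=np.array(I[n]["intrinsics"]);E=np.array(I[n]["extrinsics"]);q=K@(E[:3,:3]@np.asarray(p,float)+E[:3,3]);return q[:2]/q[2]
def tri(a,b):
    (c1,d1),(c2,d2)=ray("side",*a),ray("top",*b)
    t=np.linalg.lstsq(np.stack([d1,-d2],1),c2-c1,rcond=None)[0]
    p,q=c1+t[0]*d1,c2+t[1]*d2; return (p+q)/2,np.linalg.norm(p-q)
def un(x,y,f,ox,oy): return (x+.5)/f-.5+ox,(y+.5)/f-.5+oy
def depthpt(n,D,u,v):
    c,d=ray(n,u,v); K=np.array(I[n]["intrinsics"])
    return c+d*D[int(round(v)),int(round(u))]
E
python3 - <<'E'
from h import *
np.set_printoptions(precision=1,suppress=True)
A=lambda x,y:un(x,y,8,215,205); B=lambda x,y:un(x,y,7,365,145);S=lambda x,y:un(x,y,5,295,220);H=lambda x,y:un(x,y,5.5,280,130)
L=atz("top",*A(77,110),114);R=atz("top",*A(652,272),114)
print("plate",L,R,np.linalg.norm(L-R),"yaw",np.arctan2(*(L-R)[[1,0]]))
print("side",atz("side",*S(110,230),114),atz("side",*S(378,42),114), tri(S(110,230),A(77,110)),tri(S(380,42),A(652,272)))
e=atz("top",*B(331,382),190);b=atz("top",*B(270,90),190);print("rod",e,b,np.linalg.norm(e-b),"dir",np.arctan2(*(b-e)[[1,0]]))
print("foot",atz("top",*B(180,233),5))
print(tri(H(487,85),B(331,382)),tri(H(267,75),B(270,90)))
D=np.load("top0.npy")
for u,v in[(325,165),(312,205),(320,145),(448,185),(425,158),(390,190),(262,260),(345,255),(430,210),(292,186),(335,120),(250,180),(220,225)]:print(u,v,depthpt("top",D,u,v))
E
```

```text
plate [476.6 198.5 114. ] [434.9  40.5 114. ] 163.3869172626248 yaw 1.3131214604115624
side [476.3 198.  114. ] [433.9  46.8 114. ] (array([476.3, 198.4, 114.3]), np.float64(0.4097007194517547)) (array([435. ,  40.6, 110.9]), np.float64(0.5794927339039164))
rod [ 511.7 -197.9  190. ] [ 600.  -181.6  190. ] 89.76748358542396 dir 0.18312546451850348
foot [ 599.7 -182.2    5. ]
(array([ 510.9, -198. ,  190.4]), np.float64(1.3842750718259345)) (array([ 600.2, -182. ,  188.3]), np.float64(0.5690775910684883))
325 165 [602.6 -20.  106.9]
312 205 [511.9   7.5 100.1]
320 145 [650.5  -8.  102.5]
448 185 [ 559.8 -293.9  113.9]
425 158 [ 620.  -243.5  117.6]
390 190 [ 567.1 -179.6   15.1]
262 260 [394.5 124.6   3.9]
345 255 [409.8 -72.4  -0.4]
430 210 [ 520.6 -276.5    9.6]
292 186 [572.1  57.6  18.2]
335 120 [704.7 -41.  120.2]
250 180 [583.7 158.7  24.6]
220 225 [476.9 229.6  -0.7]
```

Request:
{"fn": "apply_moves", "kwargs": {
  "series": [
    [[2.7, 5.5, 0], [0, 0, 0.1], 100],
    [[5.4, 11, 0], [0, 0, 0.2], 80],
    [[8.1, 16.5, 0], [0, 0, 0.3], 60],
    [[10.8, 22, 0], [0, 0, 0.4], 50],
    [[13.5, 27.5, 0], [0, 0, 0.5], 50],
    [[16.2, 33, 0], [0, 0, 0.6], 50],
    [[18.9, 38.5, 0], [0, 0, 0.7], 50],
    [[21.6, 44, 0], [0, 0, 0.8], 50],
    [[24.3, 49.5, 0], [0, 0, 0.92], 50],
    [[27, 55, 0], [0, 0, 1.03], 50]
  ],
  "grip_force": 50
}}

```text
clock: 1.35
eef_pos: [422.3, 23.5, 230.5]
eef_rot: [3.142, -0.0, -0.257]
wrist_force: [0.6, -1.1, 0.5]
finger_gap: 47.2
```

Request:
{"fn": "apply_moves", "kwargs": {
  "series": [
    [[1.2, 3.1, 0], [0, 0, 0], 45],
    [[2.4, 6.2, 0], [0, 0, 0], 45],
    [[2.4, 6.2, -3], [0, 0, 0], 45],
    [[2.4, 6.2, -6], [0, 0, 0], 45],
    [[2.4, 6.2, -8], [0, 0, 0], 45],
    [[2.4, 6.2, -8], [0, 0, 0], 45],
    [[2.4, 6.2, -8], [0, 0, 0], 45],
    [[2.4, 6.2, -8], [0, 0, 0], 45],
    [[2.4, 6.2, -8], [0, 0, 0], 45],
    [[2.4, 6.2, -8], [0, 0, 0], 45]
  ]
}}

```text
clock: 2.6
eef_pos: [446.0, 83.4, 150.7]
eef_rot: [-3.141, -0.0, -0.261]
wrist_force: [-0.9, -0.5, -0.4]
finger_gap: 42.3
```

Run:
```python
from h import *
import cv2
s=manip.read_state();print(s["eef_pos"],s["eef_rot"],s["finger_gap"])
a=manip.camera("side")[0][:,:,::-1];t=manip.camera("top")[0][:,:,::-1]
cv2.imwrite("pics/s1.png",cv2.resize(a[150:335,285:405],None,fx=3.2,fy=3.2,interpolation=cv2.INTER_CUBIC))
cv2.imwrite("pics/t1.png",cv2.resize(t[150:300,200:360],None,fx=4,fy=4,interpolation=cv2.INTER_CUBIC))
```

```text
[445.95963046  83.4176953  150.7029465 ] [-3.14142203e+00 -3.97554605e-04 -2.60982527e-01] 42.264164772653096
```

View pics/s1.png

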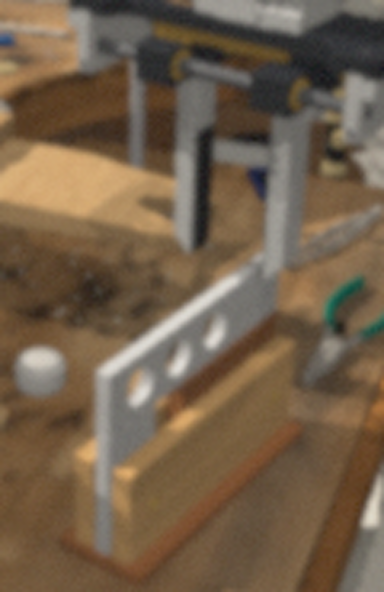

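View pics/t1.png

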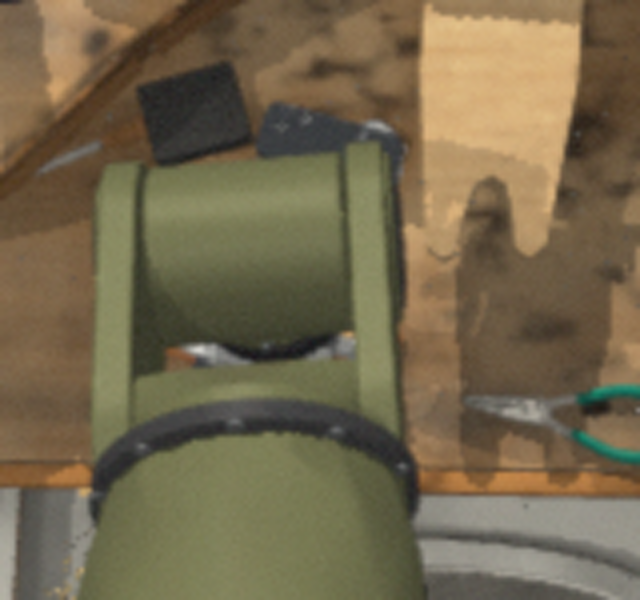

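The side view shows the fingertips at about (192,247) and (283,265) in the crop, one on each side of the strip's plain end. The top view is blocked by the arm. I'll lower the arm and close the gripper.

Request:
{"fn": "apply_moves", "kwargs": {
  "series": [
    [[0, 0, -2.2], [0, 0, 0], 45],
    [[0, 0, -4.4], [0, 0, 0], 45],
    [[0, 0, -4.4], [0, 0, 0], 40],
    [[0, 0, -4.4], [0, 0, 0], 30],
    [[0, 0, -4.4], [0, 0, 0], 15],
    [[0, 0, -4.4], [0, 0, 0], 5],
    [[0, 0, -4.4], [0, 0, 0], 0],
    [[0, 0, -4.4], [0, 0, 0], 0],
    [[0, 0, -4.4], [0, 0, 0], 0],
    [[0, 0, -4.4], [0, 0, 0], 0]
  ],
  "grip_force": 50
}}

```text
clock: 3.95
eef_pos: [446.0, 83.4, 106.9]
eef_rot: [-3.141, -0.0, -0.261]
wrist_force: [-2.6, 0.0, 6.5]
finger_gap: 7.8
```

Request:
{"fn": "apply_moves", "kwargs": {
  "series": [
    [[0, 0, 1], [0, 0, 0], 0],
    [[0, 0, 2.5], [0, 0, 0], 0],
    [[0, 0, 4], [0, 0, 0], 0],
    [[0, 0, 6], [0, 0, 0], 0],
    [[0, 0, 8], [0, 0, 0], 0],
    [[0, 0, 10], [0, 0, 0], 0],
    [[0, 0, 12], [0, 0, 0], 0],
    [[0, 0, 13], [0, 0, 0], 0],
    [[0, 0, 13], [0, 0, 0], 0],
    [[0, 0, 13], [0, 0, 0], 0]
  ]
}}

```text
clock: 5.2
eef_pos: [445.6, 83.4, 235.8]
eef_rot: [3.141, 0.001, -0.261]
wrist_force: [0.4, -0.0, -1.8]
finger_gap: 7.8
```

Run:
```python
from h import *
import cv2
s=manip.read_state();print(s["eef_pos"],s["eef_rot"],s["finger_gap"])
a=manip.camera("side")[0][:,:,::-1]
cv2.imwrite("pics/s2.png",cv2.resize(a[130:270,275:415],None,fx=4,fy=4,interpolation=cv2.INTER_CUBIC))
```

```text
[445.60801277  83.35561937 235.82397706] [ 3.14120240e+00  9.85900334e-04 -2.60988557e-01] 7.7744673198540335
```

View pics/s2.png

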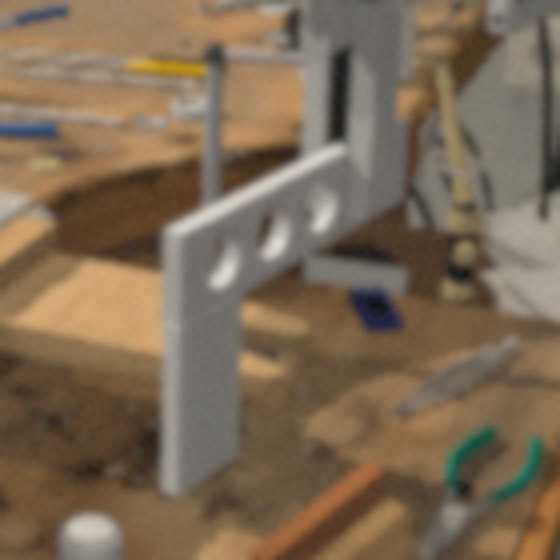

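```bash
cat >> h.py <<'E'
from scipy.spatial.transform import Rotation as Ro
from scipy.optimize import least_squares
def platepose(p):  # x,y,z,yaw,tilt about plate y
    return Ro.from_euler("ZY",[p[3],p[4]]),np.array(p[:3])
def fit(px,pts,p0):
    def f(p):
        R,t=platepose([*p[:3],p0[3],p[3]]); return np.concatenate([proj("side",R.apply(q)+t)-u for q,u in zip(pts,px)]+[(p[:3]-p0[:3])*0.1])
    r=least_squares(f,[*p0[:3],0]);return r.x,r.fun
E
python3 - <<'E'
from h import *
import cv2
np.set_printoptions(precision=2,suppress=True)
px=[un(x,y,4,275,130) for x,y in[(180,238),(178,495),(238,458),(226,265),(275,235),(323,210)]]
pts=[(80,4,18),(80,4,-88),(40,4,-88),(54,4,0),(20,4,0),(-14,4,0)]
yaw=-0.261+np.pi/2
s=manip.read_state();e=s["eef_pos"]
R,_=platepose([0,0,0,yaw,0])
t0=e+[0,0,-10]+R.apply([38,0,0])
print("pred",t0); x,r=fit(px,pts,[*t0,yaw]);print("fit",x,r)
a=manip.camera("side")[0][:,:,::-1]
a=cv2.resize(a[130:270,275:415],None,fx=4,fy=4,interpolation=cv2.INTER_CUBIC)
for t,c,til in((t0,(0,0,255),0),(x[:3],(0,255,0),x[3])):
    R,_=platepose([0,0,0,yaw,til])
    P=lambda q:tuple(int(round(v)) for v in (proj("side",R.apply(q)+t)-[275,130])*4+1.5)
    for h in(-14,20,54):
        cv2.polylines(a,[np.array([P((h+11*np.cos(w),4,11*np.sin(w))) for w in np.linspace(0,6.3,30)])],True,c,1)
    cv2.polylines(a,[np.array([P(q) for q in[(-80,4,18),(80,4,18),(80,4,-88),(40,4,-88),(40,4,-18),(-80,4,-18)]])],True,c,1)
cv2.imwrite("pics/s2o.png",a)
E
```

```text
pred [455.41 120.09 225.77]
fit [456.8  115.76 219.96  -0.  ] [ 0.62 -0.03  0.07  1.    0.16 -0.12 -0.6  -0.69 -0.07 -0.05 -0.22 -0.15
  0.14 -0.43 -0.58]
```

View pics/s2o.png

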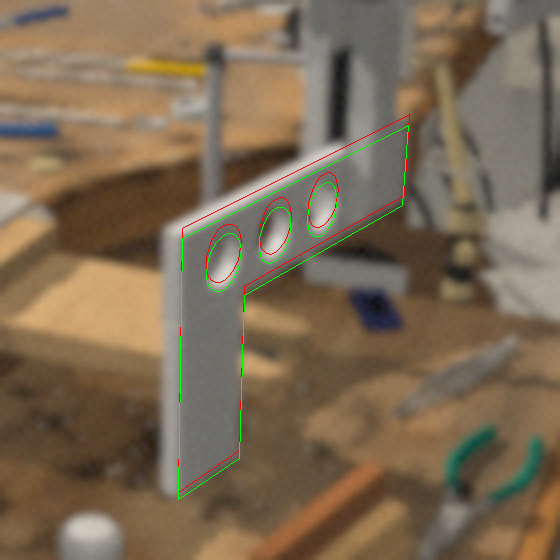

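Run:
```python
from h import *
np.set_printoptions(precision=2,suppress=True)
px=[un(x,y,4,275,130) for x,y in[(180,238),(178,495),(238,458),(226,265),(275,235),(323,210)]]
pts=[(80,4,18),(80,4,-88),(40,4,-88),(54,4,0),(20,4,0),(-14,4,0)]
yaw=-0.261+np.pi/2
t0=np.array([455.4,120.1,225])
def f(p):
    R,t=platepose([*p[:3],yaw,p[3]]); return np.concatenate([proj("side",R.apply(q)+t)-u for q,u in zip(pts,px)]+[(p[:2]-t0[:2])*1.])
r=least_squares(f,[*t0,0]);print(r.x,r.fun)
```

```text
[455.39 119.94 222.01  -0.  ] [ 0.48 -0.12 -0.02  1.37  0.18  0.13 -0.65 -0.76 -0.02 -0.18 -0.09 -0.34
 -0.01 -0.16]
```

Request:
{"fn": "apply_moves", "kwargs": {
  "series": [
    [[0, -2, 0], [0, 0, 0.03], 0],
    [[0.4, -6, 0], [0, 0, 0.08], 0],
    [[0.8, -10, 0], [0, 0, 0.13], 0],
    [[1.2, -14.5, 0], [0, 0, 0.19], 0],
    [[1.7, -19, 0], [0, 0, 0.25], 0],
    [[2.2, -23.5, 0], [0, 0, 0.31], 0],
    [[2.7, -28, 0], [0, 0, 0.36], 0],
    [[3.2, -31.5, -1], [0, 0, 0.41], 0],
    [[3.7, -34, -2.4], [0, 0, 0.444], 0],
    [[3.7, -34.6, -3.4], [0, 0, 0.444], 0]
  ]
}}

```text
clock: 6.55
eef_pos: [482.6, -263.5, 201.0]
eef_rot: [-3.14, 0.001, 0.182]
wrist_force: [-0.1, 0.3, -0.8]
finger_gap: 8.0
```

Request:
{"fn": "apply_moves", "kwargs": {
  "series": [
    [[0, 0, 0], [0, 0, 0], 0],
    [[0, 0, 0], [0, 0, 0], 0],
    [[0, 0, 0], [0, 0, 0], 0],
    [[0, 0, 0], [0, 0, 0], 0],
    [[0, 0, 0], [0, 0, 0], 0],
    [[0, 0, 0], [0, 0, 0], 0],
    [[0, 0, 0], [0, 0, 0], 0],
    [[0, 0, 0], [0, 0, 0], 0],
    [[0, 0, 0], [0, 0, 0], 0],
    [[0, 0, 0], [0, 0, 0], 0]
  ]
}}

```text
clock: 7.8
eef_pos: [482.9, -262.6, 202.4]
eef_rot: [-3.142, 0.0, 0.183]
wrist_force: [-0.4, -0.3, -1.4]
finger_gap: 7.3
```

Run:
```python
from h import *
import cv2
s=manip.read_state();print(s["eef_pos"],s["eef_rot"],s["finger_gap"])
a=manip.camera("side")[0][:,:,::-1];t=manip.camera("top")[0][:,:,::-1]
cv2.imwrite("pics/s3r.png",a)
cv2.imwrite("pics/s3.png",cv2.resize(a[110:210,300:420],None,fx=6,fy=6,interpolation=cv2.INTER_CUBIC))
cv2.imwrite("pics/t3.png",cv2.resize(t[130:280,330:490],None,fx=4,fy=4,interpolation=cv2.INTER_CUBIC))
```

```text
[ 482.86502337 -262.62649605  202.43399611] [-3.14158119e+00  4.16483416e-05  1.82947696e-01] 7.342313165667774
```

View pics/s3.png

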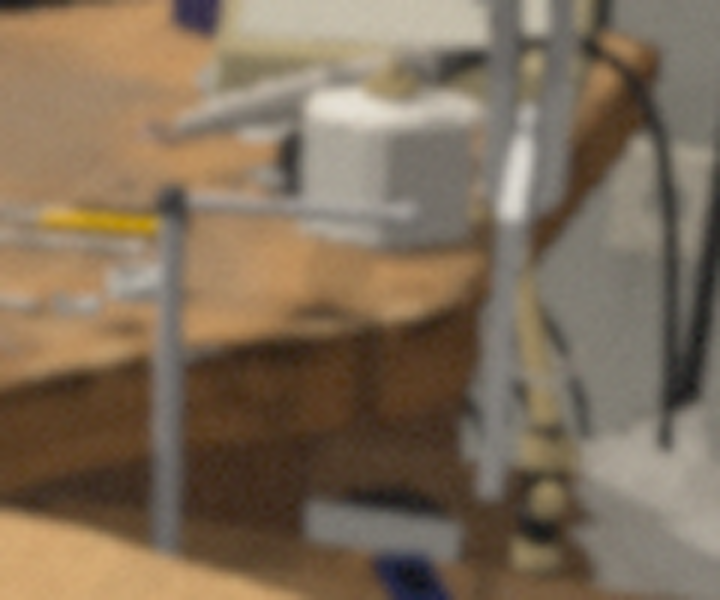

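View pics/t3.png

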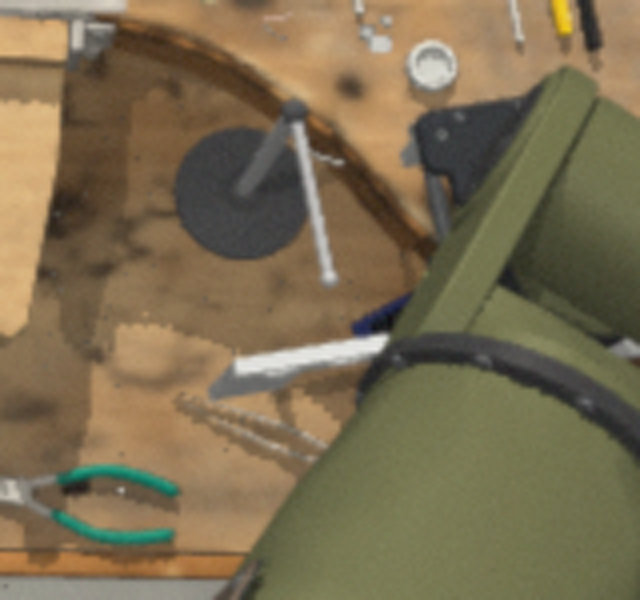

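Run:
```python
from h import *
import cv2
np.set_printoptions(precision=1,suppress=True)
yaw=0.183+np.pi/2; R,_=platepose([0,0,0,yaw,0])
t=np.array([482.9,-262.6,202.4-12.5])+R.apply([38,0,0]);print(t)
a=cv2.imread("pics/s3.png");b=cv2.imread("pics/t3.png")
for im,n,f,o in((a,"side",6,(300,110)),(b,"top",4,(330,130))):
    P=lambda q:tuple(int(round(v)) for v in (proj(n,q)-np.array(o)+.5)*f-.5)
    for yy,c in((4,(0,255,0)),(-4,(0,0,255))):
        cv2.polylines(im,[np.array([P(R.apply(q)+t) for q in[(-80,yy,18),(80,yy,18),(80,yy,-88),(40,yy,-88),(40,yy,-18),(-80,yy,-18)]])],True,c,1)
    cv2.line(im,P((511.5,-198,190)),P((600,-181.7,190)),(255,0,0),1)
    cv2.line(im,P(R.apply([20,0,0])+t),P(R.apply([20,0,0])+t+np.array([.983,.182,0])*100),(255,255,0),1)
cv2.imwrite("pics/s3o.png",a);cv2.imwrite("pics/t3o.png",b[150:450,100:500])
```

```text
[ 476.  -225.2  189.9]
```

View pics/s3o.png

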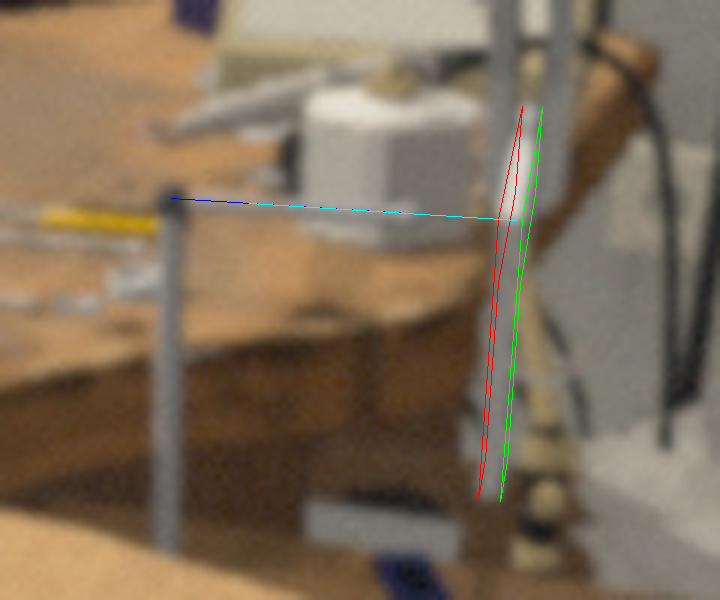

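View pics/t3o.png

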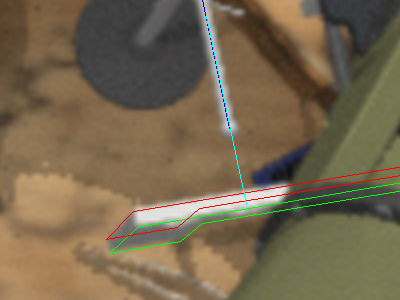

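The overlays match the plate and rod in both views: the plate's end is at about (500,218) in the side crop and the rod tip at (410,212). The middle hole's axis lines up with the rod, so I'll thread it on.

Request:
{"fn": "apply_moves", "kwargs": {
  "series": [
    [[0.5, 0.09, 0], [0, 0, 0], 0],
    [[1, 0.18, 0], [0, 0, 0], 0],
    [[1.5, 0.28, 0], [0, 0, 0], 0],
    [[2, 0.37, 0], [0, 0, 0], 0],
    [[2.5, 0.46, 0], [0, 0, 0], 0],
    [[3, 0.55, 0], [0, 0, 0], 0],
    [[3.5, 0.65, 0], [0, 0, 0], 0],
    [[4, 0.74, 0], [0, 0, 0], 0],
    [[4.5, 0.83, 0], [0, 0, 0], 0],
    [[5, 0.93, 0], [0, 0, 0], 0]
  ]
}}

```text
clock: 9.15
eef_pos: [533.2, -253.2, 202.4]
eef_rot: [-3.142, 0.0, 0.183]
wrist_force: [0.0, -0.2, -0.7]
finger_gap: 8.1
```

Run:
```python
from h import *
import cv2
s=manip.read_state();print(s["eef_pos"],s["eef_rot"],s["finger_gap"],s["wrist_force"])
a=manip.camera("side")[0][:,:,::-1];t=manip.camera("top")[0][:,:,::-1]
a=cv2.resize(a[110:210,300:400],None,fx=5,fy=5,interpolation=cv2.INTER_CUBIC)
t=cv2.resize(t[150:230,360:440],None,fx=5,fy=5,interpolation=cv2.INTER_CUBIC)
cv2.imwrite("pics/s4.png",a);cv2.imwrite("pics/t4.png",t)
```

```text
[ 533.19388436 -253.24367547  202.41660122] [-3.14157397e+00  7.59012677e-05  1.82983609e-01] 8.058501072680956 [ 0.02818401 -0.2457333  -0.6903744 ]
```

View pics/s4.png

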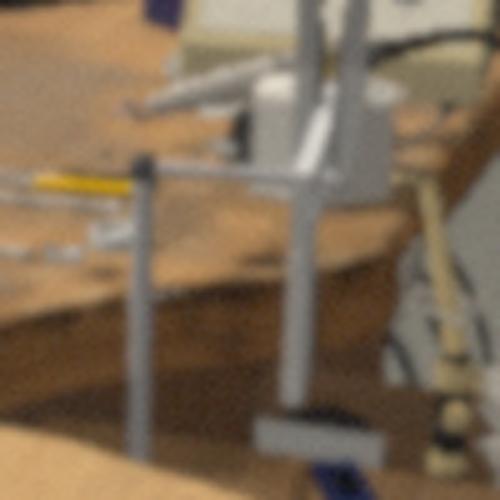

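View pics/t4.png

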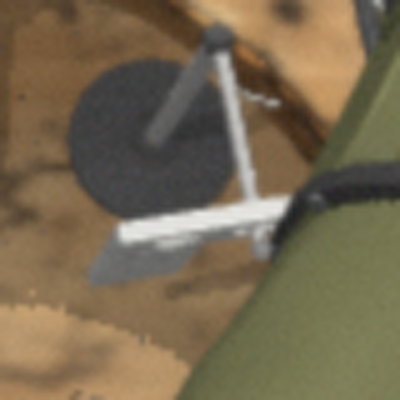

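The rod's tip now pokes out on the robot side of the plate, at about (340,178) in the side crop and (262,245) in the top crop. There's no contact force, so the hole is on the rod. I'll carry on along it and then lower.

Request:
{"fn": "apply_moves", "kwargs": {
  "series": [
    [[0.6, 0.11, 0], [0, 0, 0], 0],
    [[1.2, 0.22, 0], [0, 0, 0], 0],
    [[1.8, 0.33, 0], [0, 0, 0], 0],
    [[2.4, 0.44, 0], [0, 0, 0], 0],
    [[3, 0.55, 0], [0, 0, 0], 0],
    [[3.4, 0.62, 0], [0, 0, 0], 0],
    [[3.4, 0.62, -0.2], [0, 0, 0], 0],
    [[3.4, 0.62, -0.4], [0, 0, 0], 0],
    [[3.4, 0.62, -0.5], [0, 0, 0], 0],
    [[3.4, 0.62, -0.5], [0, 0, 0], 0]
  ]
}}

```text
clock: 10.5
eef_pos: [566.8, -247.1, 197.4]
eef_rot: [-3.141, 0.0, 0.183]
wrist_force: [0.2, 0.4, -2.7]
finger_gap: 7.5
```

```bash
python3 -c "
from h import *
s=manip.read_state();print(s['eef_pos'],s['wrist_force'],s['moment'])"
```

```text
[ 566.78056679 -247.12875039  197.40159113] [ 0.24521278  0.43088841 -2.70718387] [-0.10339637 -0.06965034  0.03930989]
```

Request:
{"fn": "apply_moves", "kwargs": {
  "series": [
    [[0, 0, -0.05], [0, 0, 0], 0],
    [[0, 0, -0.1], [0, 0, 0], 0],
    [[0, 0, -0.1], [0, 0, 0], 0],
    [[0, 0, -0.15], [0, 0, 0], 0],
    [[0, 0, -0.15], [0, 0, 0], 0],
    [[0, 0, -0.2], [0, 0, 0], 0],
    [[0, 0, -0.2], [0, 0, 0], 0],
    [[0, 0, -0.2], [0, 0, 0], 0],
    [[0, 0, -0.2], [0, 0, 0], 0],
    [[0, 0, -0.2], [0, 0, 0], 0]
  ]
}}

```text
clock: 11.75
eef_pos: [566.9, -247.1, 195.4]
eef_rot: [-3.142, 0.0, 0.183]
wrist_force: [0.2, -0.2, -1.4]
finger_gap: 7.6
```

Run:
```python
from h import *
import cv2
s=manip.read_state();print(s["eef_pos"],s["wrist_force"],s["moment"])
a=manip.camera("side")[0][:,:,::-1]
a=cv2.resize(a[110:210,300:400],None,fx=6,fy=6,interpolation=cv2.INTER_CUBIC)
cv2.imwrite("pics/s5.png",a)
```

```text
[ 566.8734666  -247.09887597  195.42761683] [ 0.24486416 -0.17487943 -1.44308859] [-0.11255463 -0.10791099 -0.06075975]
```

View pics/s5.png

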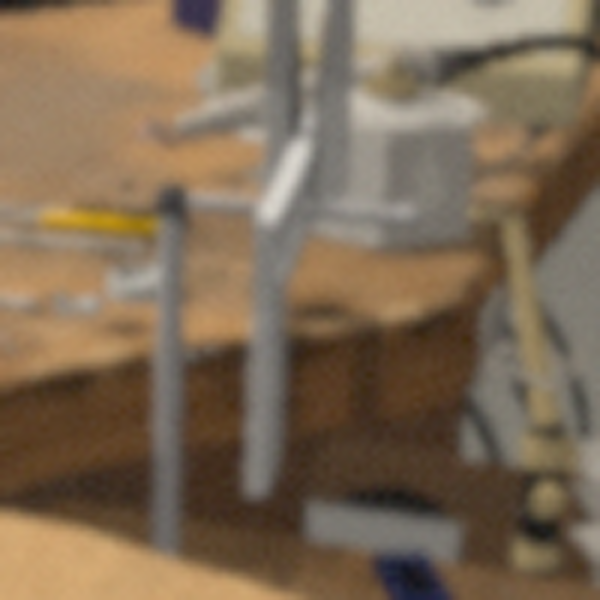

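Request:
{"fn": "apply_moves", "kwargs": {
  "series": [
    [[0, 0, -0.03], [0, 0, 0], 0],
    [[0, 0, -0.06], [0, 0, 0], 0],
    [[0, 0, -0.09], [0, 0, 0], 0],
    [[0, 0, -0.12], [0, 0, 0], 0],
    [[0, 0, -0.15], [0, 0, 0], 0],
    [[0, 0, -0.15], [0, 0, 0], 0],
    [[0, 0, -0.15], [0, 0, 0], 0],
    [[0, 0, -0.15], [0, 0, 0], 0],
    [[0, 0, -0.15], [0, 0, 0], 0],
    [[0, 0, -0.15], [0, 0, 0], 0]
  ]
}}

```text
clock: 13.05
eef_pos: [566.9, -247.1, 194.0]
eef_rot: [3.142, -0.0, 0.183]
wrist_force: [1.4, 0.6, -1.9]
finger_gap: 7.5
```

Request:
{"fn": "apply_moves", "kwargs": {
  "series": [
    [[0, 0, -0.03], [0, 0, 0], 0],
    [[0, 0, -0.06], [0, 0, 0], 0],
    [[0, 0, -0.09], [0, 0, 0], 0],
    [[0, 0, -0.12], [0, 0, 0], 0],
    [[0, 0, -0.15], [0, 0, 0], 0],
    [[0, 0, -0.15], [0, 0, 0], 0],
    [[0, 0, -0.15], [0, 0, 0], 0],
    [[0, 0, -0.15], [0, 0, 0], 0],
    [[0, 0, -0.15], [0, 0, 0], 0],
    [[0, 0, -0.15], [0, 0, 0], 0]
  ]
}}

```text
clock: 14.3
eef_pos: [566.9, -247.1, 192.6]
eef_rot: [3.141, -0.0, 0.183]
wrist_force: [-1.7, 0.1, 2.7]
finger_gap: 7.8
```

Contact: the vertical force went from about -1.6 N to +2.7 N. I'll release gently.

Request:
{"fn": "apply_moves", "kwargs": {
  "series": [
    [[0, 0, 0], [0, 0, 0], 9],
    [[0, 0, 0], [0, 0, 0], 10],
    [[0, 0, 0], [0, 0, 0], 12],
    [[0, 0, 0], [0, 0, 0], 14],
    [[0, 0, 0], [0, 0, 0], 17],
    [[0, 0, 0], [0, 0, 0], 20],
    [[0, 0, 0], [0, 0, 0], 25],
    [[0, 0, 0], [0, 0, 0], 30],
    [[0, 0, 0], [0, 0, 0], 35],
    [[0, 0, 0], [0, 0, 0], 35]
  ]
}}

```text
clock: 15.55
eef_pos: [566.9, -247.1, 192.4]
eef_rot: [3.142, -0.0, 0.183]
wrist_force: [0.2, -1.0, -0.5]
finger_gap: 32.8
```

Run:
```python
from h import *
import cv2
s=manip.read_state();print(s["eef_pos"],s["wrist_force"],s["finger_gap"])
a=manip.camera("side")[0][:,:,::-1]
a=cv2.resize(a[110:210,300:400],None,fx=6,fy=6,interpolation=cv2.INTER_CUBIC)
cv2.imwrite("pics/s6.png",a)
```

```text
[ 566.88986346 -247.11797069  192.44640424] [ 0.2285261  -0.99906701 -0.53790419] 32.82847272657586
```

View pics/s6.png

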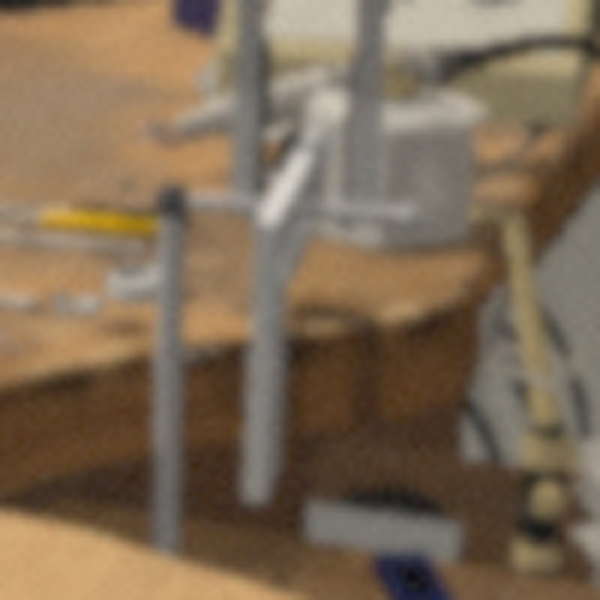

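The plate hangs from the rod with both fingers clear of it, at about x 245 and 370 in the crop. I'll retreat straight up and then back.

Request:
{"fn": "apply_moves", "kwargs": {
  "series": [
    [[0, 0, 0.5], [0, 0, 0], 38],
    [[0, 0, 1.5], [0, 0, 0], 38],
    [[0, 0, 3], [0, 0, 0], 38],
    [[0, 0, 5], [0, 0, 0], 38],
    [[0, 0, 7], [0, 0, 0], 38],
    [[0, 0, 9], [0, 0, 0], 38],
    [[0, 0, 11], [0, 0, 0], 38],
    [[-2, -3, 12], [0, 0, 0], 38],
    [[-5, -8, 12], [0, 0, 0], 38],
    [[-8, -13, 12], [0, 0, 0], 38]
  ]
}}

```text
clock: 16.85
eef_pos: [486.0, -378.2, 313.8]
eef_rot: [3.14, -0.001, 0.184]
wrist_force: [0.6, -0.7, 0.5]
finger_gap: 35.9
```

Request:
{"fn": "apply_moves", "kwargs": {
  "series": [
    [[-3, -4, 0], [0, 0, 0], 38],
    [[-6, -6, 0], [0, 0, 0], 38],
    [[-6, -6, 0], [0, 0, 0], 38],
    [[-6, -6, 0], [0, 0, 0], 38],
    [[-6, -6, 0], [0, 0, 0], 38],
    [[-6, -6, 0], [0, 0, 0], 38],
    [[-6, -6, 0], [0, 0, 0], 38],
    [[-6, -6, 0], [0, 0, 0], 38],
    [[-6, -6, 0], [0, 0, 0], 38],
    [[-6, -6, 0], [0, 0, 0], 38]
  ]
}}

```text
clock: 18.1
eef_pos: [426.9, -437.1, 312.4]
eef_rot: [3.142, 0.0, 0.183]
wrist_force: [-0.2, 0.5, 0.1]
finger_gap: 35.7
```

Run:
```python
from h import *
import cv2
s=manip.read_state();print(s["clock"],s["eef_pos"],s["wrist_force"])
a0=manip.camera("side")[0];t=manip.camera("top")[0][:,:,::-1]
for _ in range(6): a1=manip.camera("side")[0]
print("diff",np.abs(a1[110:210,300:400].astype(int)-a0[110:210,300:400]).mean(), np.abs(a1[300:,:100].astype(int)-a0[300:,:100]).mean())
a=cv2.resize(a1[110:210,300:400,::-1],None,fx=6,fy=6,interpolation=cv2.INTER_CUBIC)
cv2.imwrite("pics/s7.png",a)
cv2.imwrite("pics/t7.png",cv2.resize(t[140:240,360:470],None,fx=5,fy=5,interpolation=cv2.INTER_CUBIC))
```

```text
18.1 [ 426.87562349 -437.13378127  312.44773638] [-0.24491289  0.48146546  0.05709791]
diff 1.9549666666666667 2.0237333333333334
```

View pics/s7.png

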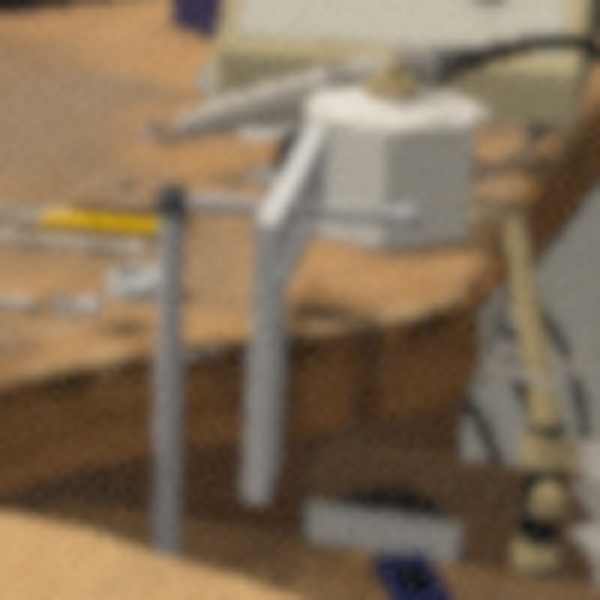

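View pics/t7.png

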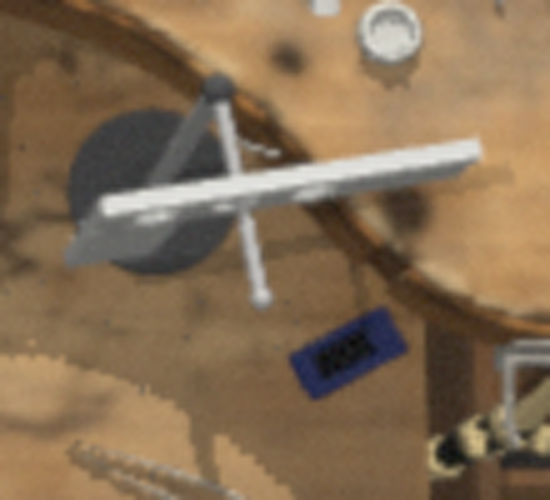

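Run:
```python
from h import *
a=tri(un(264,220,6,300,110),un(104,205,5,360,140));b=tri(un(321,124,6,300,110),un(480,148,5,360,140));print(a,b)
print("tilt",(a[0]-b[0])[2]/np.linalg.norm((a[0]-b[0])[:2]))
print(manip.sign_off())
```

```text
(array([ 546.77580357, -132.2419323 ,  201.37950018]), np.float64(0.2745353936121276)) (array([ 574.65514058, -288.77714239,  195.48706567]), np.float64(1.1094739714221424))
tilt 0.037059681472122505
the job is handed in; nothing more can be done
None
```

The plate now hangs by its middle hole (x = 20 mm) on the hook stand's rod, about halfway along it. I handed the job in at about 18.5 s. I chose that hole because the plate's centre of mass works out at x ≈ 19.6 mm.

I pinched the plain end at 50 N and lifted the plate out of the stand. I then turned it to face the rod, threaded it on without contact and lowered it until the rod took the weight. Last, I opened the gripper, rose straight up and backed away.

**Last checks:**
- **Position:** The rod is visible on both sides of the plate. The top edge triangulates to z 195–201 mm, where about 200 mm was expected.
- **Level:** The tilt is about 0.04 rad, with roughly 0.02–0.03 rad of reading error; the limit is 0.2 rad.
- **At rest:** Side pictures 0.3 s apart differ only by image noise.
- **Clearance:** The gripper is well clear and the wrist force is about zero.

**One disagreement:** in the grip, the side camera showed the plate about 3 mm lower than the hand position predicted. Contact also came 1–2 mm lower than I expected. Neither affected the hang, because the hole leaves 6.5 mm of clearance around the rod's tip.

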